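# Load the julienne insert into the slicer

### The job

I want to cut julienne strips. Lift the orange insert out of the caddy, find its frosted, labelled end by the small notch in one corner, and slide the insert into the top of the sloping slicer with the label facing up, so that the notch clears the key in the guide. Push it fully home against the red sprung ejector and finish like that, still gripping the insert and holding it down (do not let go: I will then turn the lock); leave the green insert, the peeler and the salt shaker where they are.

Things in the scene. Friction and masses are not known exactly. Their poses are not given: they have to be found in the camera images.
- orange_insert: Julienne insert: flat orange plate, 6 mm thick (x), 100 mm long (y), 70 mm from leading edge to grip edge (z), about 60 g, standing on its leading edge in a caddy slot. Origin: middle of the leading edge, mid thickness. +z points to the grip edge (up in the caddy), +x out of the face with the label, +y to the frosted end. Small steel blades stand 1.5 mm proud of the label face.
- grip (a point): Middle of the orange insert's finger grip, 60 mm from its leading edge: the middle 44 mm of the grip edge, 9 mm thick over the last 20 mm (z = 50 to 70 mm). Pinch it here, finger pads on the two faces.
- notch (a point): Centre of the 12 x 12 mm notch cut out of one corner of the orange insert, where the frosted end meets the leading edge (insert y = +44, z = 6 mm). The frosted whitish end is the last 31 mm of the +y side; a white label with three bars is on its +x face only.
- green_insert: The slicing insert, same shape, size and axes as the orange one but green, standing in the other slot of the caddy; to be left alone.
- caddy: Dark grey holder, 88 x 62 mm (x, y), fixed. Origin: centre of its underside, z up. Two slots, 8.6 mm wide, run along its y at x = -23 and +23 mm, floor at z = 8 mm, between fins with tops at z = 40 mm; grip edges stand at z = 78 mm. The inserts reach 19 mm beyond both ends of the slots. Which insert is in which slot varies; the caddy may be turned any way.
- slicer: White vegetable slicer standing on grey legs, fixed to the worktop. Origin: on the worktop below the mouth of the guide, z up; its bed slopes down at 45 degrees towards +x. 145 mm wide over the legs, reaching from x = -15 to about +165 mm, 175 mm tall.
- slicer_bed: The slicer's bed with the guide. Origin: middle of the guide's mouth, 160 mm above the worktop. +z points up the slope, out of the mouth (the insert goes in along -z); +x out of the bed's upper face, 45 degrees from vertical; y across. The guide is 104 mm wide and 8.5 mm high, with lips over the last 11 mm of each end of the insert, flared over the first 8 mm. It is open in the middle.
- home (a point): Where the origin of the insert (middle of its leading edge) lies when it is fully home: 45 mm down the guide from the mouth. The insert's axes are then parallel to the bed's (label to +x, frosted end to +y) and 25 mm of it, with the grip, stand out of the mouth.
- key (a point): Grey key block, 9.5 mm wide and 10 mm tall, in the lower corner of the guide at its +y side, where the insert's notch goes. It stops an insert that is turned over 10 mm short of home.
- ejector (a joint): The red sprung ejector, 36 mm wide, in the middle of the lower end of the guide: 0 when free (its top is 33 mm below the mouth), 0.012 m when the insert presses it fully home. Its spring pushes back with 2 N at 0 and 7 N at 0.012.
- peeler: Yellow vegetable peeler, 170 x 25 x 18 mm, lying on the worktop. Origin: centre of its underside.
- salt: Salt shaker, 44 mm across, 90 mm tall, standing on the worktop. Origin: centre of its underside.

How it is judged:
By the outcome, as a careful person would: the job done as asked, in the order asked, and still so for the second after the job is handed in, while the arm keeps its last pose, push and grip.
It also fails if it takes over 51 s, if anything falls off the work surface, if the arm or the gripper's body presses on something with over 40 N, if the wrist force passes 120 N, or if a joint passes its speed limit or range.

### The arm

A 7-joint arm with a two-finger parallel gripper is mounted at the origin on a cart in front of the work surface, level with it; the furniture and walls round the work are solid. World frame = base frame: x ahead of the robot, y to its left, z up, the work surface at z = 0. Lengths are in mm, angles in rad, forces in N, time in s.
With the tool pointing down it reaches from about 350 to 900 mm from the base axis. Payload 8.1 kg.
Tool frame: the origin (TCP) lies where the fingers leave the gripper's body, on its centre line; the fingertips stand 66 mm ahead of it and the grasp point (between the pads) lies 47 mm ahead of it; z points along the fingers, y is the line along which they close (so a half turn about z gives the same grasp; the last joint's range is limited). The gripper opens to 92 mm and grips with 3 to 60 N. Pads are 19 mm wide; open, the fingers measure 130 mm over their backs; the gripper's body (75 mm by 190 mm) begins 47 mm behind the grasp point.
Start: joints at [1.194, 0.434, 0.025, 1.573, -0.012, 1.134, -0.075], TCP at [168.97, -601.737, 292.242] pointing down, gripper open.
Joint ranges: [-2.62, 2.62], [-0.44, 2.09], [-1.27, 1.32], [0.08, 2.57], [-1.32, 4.46], [0.12, 2], [-2.74, 2.74]. Speed limits (rad/s): [2.22, 2.22, 3.01, 3.01, 3.14, 3.14, 3.14].

### API

Orientations are given as [roll, pitch, yaw] about the fixed x, y, z axes, in that order (R = Rz(yaw) Ry(pitch) Rx(roll)).
In Python, from rig import ctrl, cams gives the robot as it stands (ctrl), with the cameras (cams). Calls block until the motion is done:
- ctrl.move_pose(position, orientation): joint-space move of the TCP to a pose.
- ctrl.move_linear(position, rate=150, attitude=None, max_force=None): straight line of the TCP; attitude=None keeps the orientation; rate is the mean speed in mm/s. With max_force (N) it stops when the force on the tool has changed by that much, and returns True; else False.
- ctrl.goto_joints(angles): joint-space move.
- ctrl.move_gripper(opening, grip_force=None): opening from 0.0 (shut) to 1.0 (fully open); grip_force is the grip in N (None keeps the last); returns when the fingers have stopped.
- ctrl.sleep(seconds).
- ctrl.ik(position, orientation): joint angles nearest the present ones, or None.
- ctrl.read_state(): the state.
- cams.capture(name): name is "side" or "top" or "wrist"; returns a dict with "img" (384x512x3 uint8, red, green, blue), "fx", "fy", "cx", "cy" (pixels), "R" (3x3) and "t" (3): a world point X has camera coordinates R X + t; the wrist camera has in their place "T_tool_cam" (4x4, takes a point from camera to tool coordinates, whose origin is the TCP and whose axes are the flange's). Camera axes: x right, y down, z forward; pixel columns grow to the right and rows downward; lengths in mm; the calibration is good to about 2 mm. The wrist camera is an equidistant fisheye: a pixel r from the principal point sees the ray r / f radians off the axis. A picture is of the moment at which its call begins: read the wrist's pose just before it. There is no depth.
A pose or a line that the arm cannot do raises ctrl.MotionError and nothing moves.
- ctrl.close_job(): hands the job in; it is judged then, once.
The state is a dict: "time": time; "qpos": joint angles; "joint_vel": joint speeds; "joint_torque": joint torques, N m; "tool_pos": TCP position; "eef_rot": TCP orientation; "wrist_force": force on the tool from outside, world axes, zero at the start; "wrist_torque": the same for the moment, N m; "gripper_width": opening from 0.0 (shut) to 1.0 (fully open); "gripper_force": force on a finger pad.
Only numpy, scipy, OpenCV 4.12 (cv2) and the standard library are available. Lean on these libraries where they do the work, as an engineer would, in place of code of your own. Each camera call takes 0.05 s, during which the arm holds its last target. There are 200 camera calls.

## Working session

There is one attempt and no reset: what is moved stays moved. The work goes in short steps, each a Python script; the robot and the scene stay as the last script left them, time stands still between calls to the robot, and variables do not carry over. Pictures are saved under pics/ and viewed, at most 10 in all, crops included, and the job is handed in when it is done.

```bash
mkdir -p pics; ls
python3 - <<'E'
from rig import ctrl, cams
import cv2,numpy as np,pickle
d={}
s=ctrl.read_state();print(s['tool_pos'],s['eef_rot'],s['time'])
for n in("side","top","wrist"):
    d[n]=cams.capture(n); cv2.imwrite(f"pics/{n}0.png",d[n]['img'][:,:,::-1])
    print(n,{k:np.round(v,3).tolist() for k,v in d[n].items() if k!='img'})
pickle.dump((d,s),open('cap0.pkl','wb'))
a=cv2.resize(d['top']['img'],(800,600),interpolation=cv2.INTER_CUBIC);cv2.imwrite('pics/top0b.png',a[:,:,::-1])
a=cv2.resize(d['side']['img'],(800,600),interpolation=cv2.INTER_CUBIC);cv2.imwrite('pics/side0b.png',a[:,:,::-1])
E
```

```text
pics
rig.py
[ 168.83138609 -601.32460898  291.45248448] [-3.14000624e+00  1.39712543e-04  2.73733963e-01] 0.0
side {'fx': 417.134, 'fy': 417.134, 'cx': 261.659, 'cy': 191.387, 'R': [[0.852, -0.524, -0.01], [-0.317, -0.5, -0.806], [0.417, 0.69, -0.592]], 't': [-362.511, 367.723, 548.88]}
top {'fx': 366.642, 'fy': 366.642, 'cx': 248.118, 'cy': 196.969, 'R': [[-0.011, -1.0, 0.025], [-0.982, 0.007, -0.19], [0.19, -0.026, -0.981]], 't': [179.132, 554.395, 862.785]}
wrist {'fx': 297.319, 'fy': 297.319, 'cx': 252.873, 'cy': 189.79, 'T_tool_cam': [[0.0, -0.963, -0.268, 73.003], [1.0, 0.0, 0.001, -1.239], [-0.001, -0.268, 0.963, -92.651], [0.0, 0.0, 0.0, 1.0]]}
```

View pics/top0b.png

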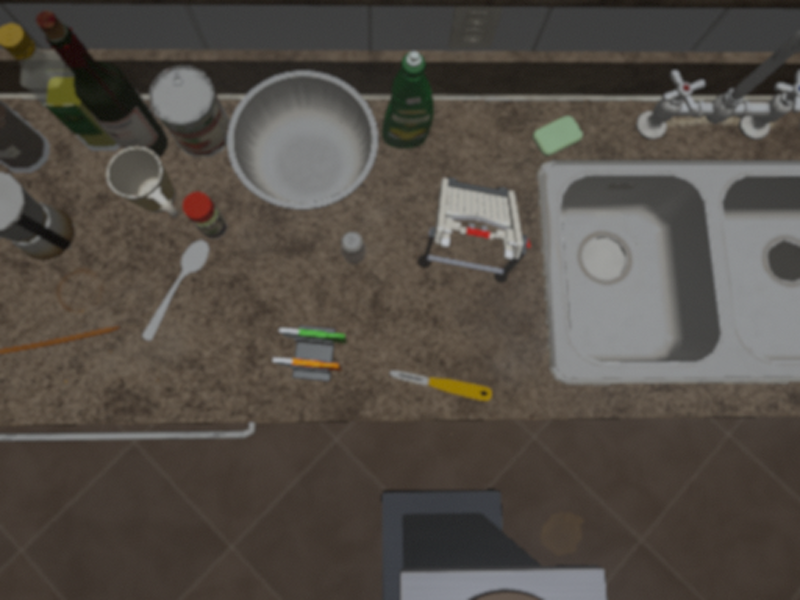

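View pics/side0b.png

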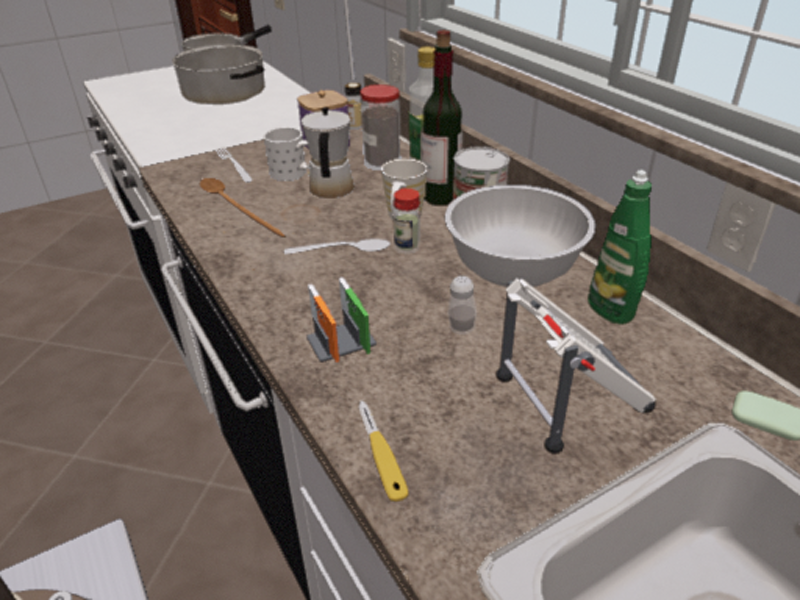

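```bash
cat > h.py <<'E'
import numpy as np,cv2,pickle
from scipy.spatial.transform import Rotation as Ro
from scipy.optimize import least_squares
def Rm(e): return Ro.from_euler('xyz',e).as_matrix()
def eul(R): return Ro.from_matrix(R).as_euler('xyz')
def cam(c,s=None):
    "world->cam R,t"
    if 'T_tool_cam' in c:
        T=np.eye(4);T[:3,:3]=Rm(s['eef_rot']);T[:3,3]=s['tool_pos'];T=np.linalg.inv(T@c['T_tool_cam'])
        return T[:3,:3],T[:3,3],True
    return np.array(c['R']),np.array(c['t']),False
def proj(c,s,X):
    R,t,f=cam(c,s);p=np.atleast_2d(X)@R.T+t
    if f:
        r=np.hypot(p[:,0],p[:,1]);th=np.arctan2(r,p[:,2]);k=th/np.maximum(r,1e-9)
    else: k=1/p[:,2]
    return np.c_[c['cx']+c['fx']*p[:,0]*k,c['cy']+c['fy']*p[:,1]*k]
def ray(c,s,uv):
    R,t,f=cam(c,s);a=np.array([(uv[0]-c['cx'])/c['fx'],(uv[1]-c['cy'])/c['fy']])
    if f:
        th=np.hypot(*a);d=np.r_[a*np.sin(th)/max(th,1e-9),np.cos(th)]
    else: d=np.r_[a,1]
    d=R.T@d;return -R.T@t,d/np.linalg.norm(d)
def atz(c,s,uv,z):
    o,d=ray(c,s,uv);return o+d*(z-o[2])/d[2]
def tri(obs):
    "obs: list of (c,s,uv)"
    A=np.zeros((3,3));b=np.zeros(3);rs=[ray(*o) for o in obs]
    for o,d in rs: P=np.eye(3)-np.outer(d,d);A+=P;b+=P@o
    X=np.linalg.solve(A,b);return X,[np.linalg.norm(np.cross(X-o,d)) for o,d in rs]
def snap(name,tag):
    from rig import ctrl, cams
    s=ctrl.read_state();c=cams.capture(name);pickle.dump((c,s),open(f'{tag}.pkl','wb'));return c,s
E
python3 - <<'E'
from h import *
from rig import ctrl, cams
d,s=pickle.load(open('cap0.pkl','rb'));k=1/1.5625
t=d['top']
for n,uv,z in(("orL",(275,361),78),("orR",(340,366),78),("grL",(281,331),78),("grR",(346,336),78),("mouthL",(443,243),160),("mouthR",(518,255),160),("lowL",(450,182),30),("lowR",(508,192),30),("salt",(352,245),90)):
    print(n,atz(t,None,np.array(uv)*k,z).round())
sd=d['side']
for n,a,b in(("orangeR grip",(340,365),(327,305)),("saltTop",(352,240),(461,281))):
    print(n,tri([(t,None,np.array(a)*k),(sd,None,np.array(b)*k)]))
for yaw in(1.5,-1.6,0,.0):
    for p in((430,60,250),(430,0,300),(400,60,300),(500,-160,350)):
        print(yaw,p,ctrl.ik(p,[np.pi,0,yaw]))
E
python3 - <<'E'
from h import *
from rig import ctrl, cams
o=[np.pi,0,1.45]
ims=[]
for tag,p in(("sA",(570,0,330)),("sB",(630,90,330)),("cB",(490,320,255)),("cA",(440,250,255))):
    ctrl.move_pose(p,o);ctrl.sleep(.15);c,s=snap("wrist",tag);ims.append(c['img']);print(tag,s['tool_pos'].round(1) if hasattr(s['tool_pos'],'round') else s['tool_pos'],s['time'])
cv2.imwrite('pics/grid.png',cv2.resize(np.vstack([np.hstack(ims[:2]),np.hstack(ims[2:])]),(800,600),interpolation=cv2.INTER_AREA)[:,:,::-1])
E
```

```text
sA [570.   -0.8 329.9] 2.8667
sB [629.9  88.7 330. ] 3.575
cB [491.5 318.6 255.2] 4.8583
cA [440.7 250.6 255.3] 5.4917
```

View pics/grid.png

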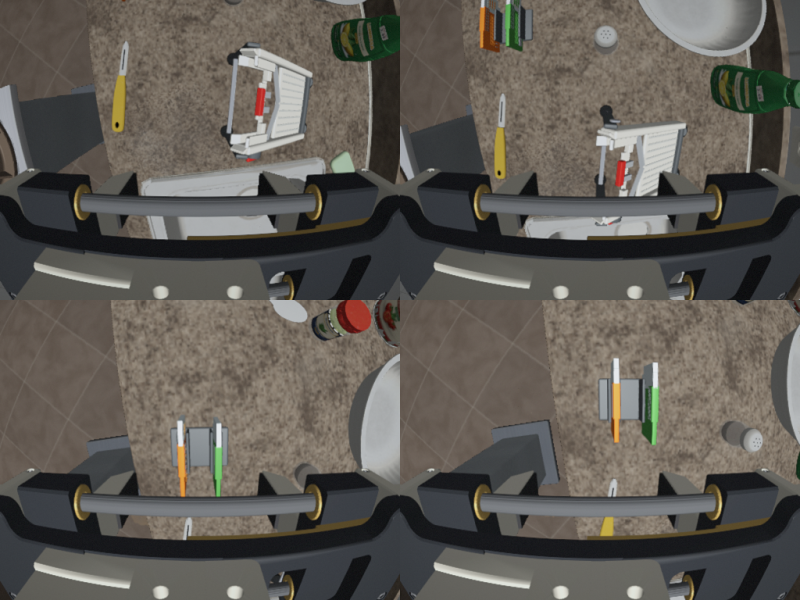

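Run:
```python
from h import *
from rig import ctrl, cams
o=[np.pi,0,1.45]
for tag,p in(("cC",(510,225,215)),("sC",(640,-60,300)),("sD",(560,20,300))):
    ctrl.move_pose(p,o);ctrl.sleep(.15);c,s=snap("wrist",tag);print(tag,s['tool_pos'],s['time'])
S=lambda t:pickle.load(open(t+'.pkl','rb'))[0]['img']
def crop(t,x0,y0,w,h,k): return cv2.resize(S(t)[y0:y0+h,x0:x0+w],None,fx=k,fy=k,interpolation=cv2.INTER_CUBIC)
a=np.vstack([crop('sA',280,40,130,100,3),crop('sD',280,40,130,100,3) ])
b=crop('sC',180,40,130,200,3)
cv2.imwrite('pics/sl.png',np.hstack([a,b])[:,:,::-1])
cv2.imwrite('pics/full2.png',np.hstack([S('cA'),S('cC')])[:,:,::-1][:230])
cv2.imwrite('pics/full3.png',np.vstack([cv2.resize(np.hstack([S('cC'),S('sC')])[:230],(800,180)),cv2.resize(np.hstack([S('sD'),S('cA')])[:230],(800,180))])[:,:,::-1])
```

```text
cC [509.4228997  226.24358743 215.44148036] 6.125
sC [639.66910072 -57.93527128 299.88051234] 7.5583
sD [560.69043492  19.09803588 299.85984295] 8.2833
```

View pics/full3.png

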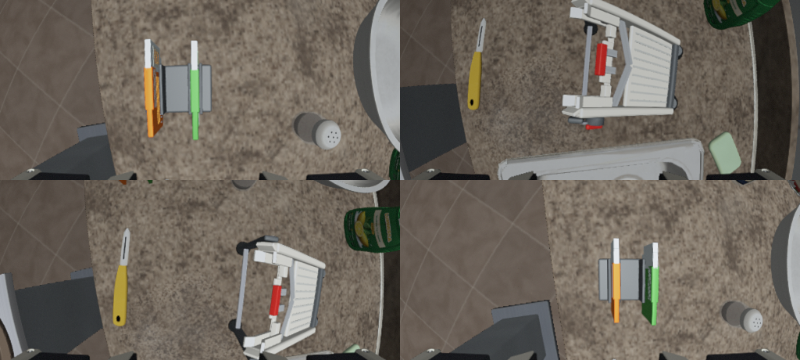

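Run:
```python
from h import *
S=lambda t:pickle.load(open(t+'.pkl','rb'))[0]['img']
def crop(t,x0,y0,w,h,k):
    a=cv2.resize(S(t)[y0:y0+h,x0:x0+w],None,fx=k,fy=k,interpolation=cv2.INTER_CUBIC).copy()
    for i in range(0,w,20): cv2.putText(a,str(x0+i),(i*k,8),0,.3,(255,0,255),1);cv2.line(a,(i*k,8),(i*k,12),(255,0,255))
    for i in range(0,h,20): cv2.putText(a,str(y0+i),(0,i*k+4),0,.3,(255,0,255),1)
    return a
cv2.imwrite('pics/sl2.png',np.hstack([crop('sC',195,0,130,160,3),crop('sA',275,50,130,160,3)])[:,:,::-1])
```

```text
(no output)
```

View pics/sl2.png

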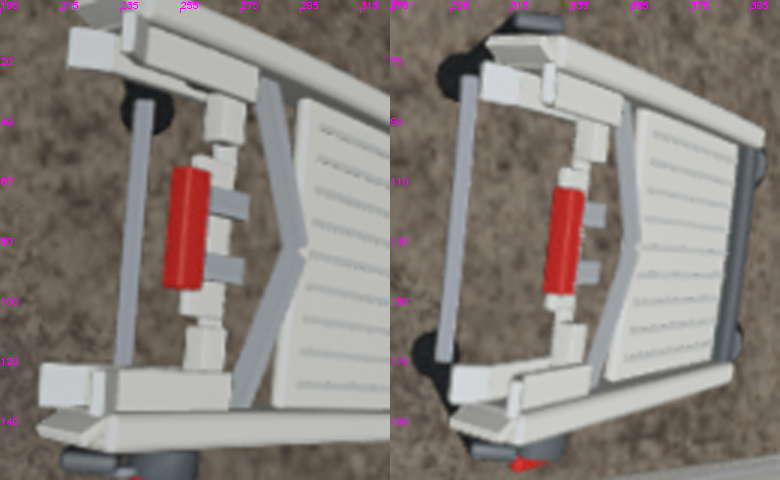

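Run:
```python
from h import *
L=lambda t:pickle.load(open(t+'.pkl','rb'))
T=lambda n,a,b: print(n,*(lambda r:(r[0].round(1),np.round(r[1],2)))(tri([(*L('sC'),a),(*L('sA'),b)])))
P={'Lfi':((240,16.7),(330.3,85)),'Lei':((281,33.3),(351.7,91.3)),'Rfi':((234.7,123.7),(319,177)),'Rei':((271,123.7),(341.7,171.3)),'Rfo':((232.7,137.3),(317.3,188.3)),
'redTL':((254.3,55.3),(330.3,112.3)),'redTR':((265,56.7),(339.7,113.3)),'redBL':((250,96),(326.7,147.3)),'redBR':((261.7,96.7),(336.3,148.7))}
for k,v in P.items(): T(k,*v)
S=lambda t:L(t)[0]['img']
def crop(t,x0,y0,w,h,k):
    a=cv2.resize(S(t)[y0:y0+h,x0:x0+w],None,fx=k,fy=k,interpolation=cv2.INTER_CUBIC).copy()
    for i in range(0,w,20): cv2.putText(a,str(x0+i),(i*k,8),0,.3,(255,0,255),1);cv2.line(a,(i*k,8),(i*k,12),(255,0,255))
    for i in range(0,h,20): cv2.putText(a,str(y0+i),(0,i*k+4),0,.3,(255,0,255),1)
    return a
cv2.imwrite('pics/ca.png',np.hstack([crop('cC',170,40,100,145,4),crop('cA',250,65,100,145,4)])[:,:,::-1])
```

```text
Lfi [647.3  86.4 171.7] [0.25 0.25]
Lei [681.3  81.1 127.2] [0.09 0.09]
Rfi [632.8   4.8 160.2] [0.7 0.7]
Rei [6.627e+02 3.000e-01 1.321e+02] [0.17 0.17]
Rfo [630.1  -5.4 161.7] [0.59 0.59]
redTL [655.1  61.6 133.1] [0.44 0.44]
redTR [664.3  59.6 133.4] [0.02 0.02]
redBL [647.6  26.7 134.1] [0.23 0.23]
redBR [657.3  24.8 135.4] [0.01 0.01]
```

View pics/ca.png

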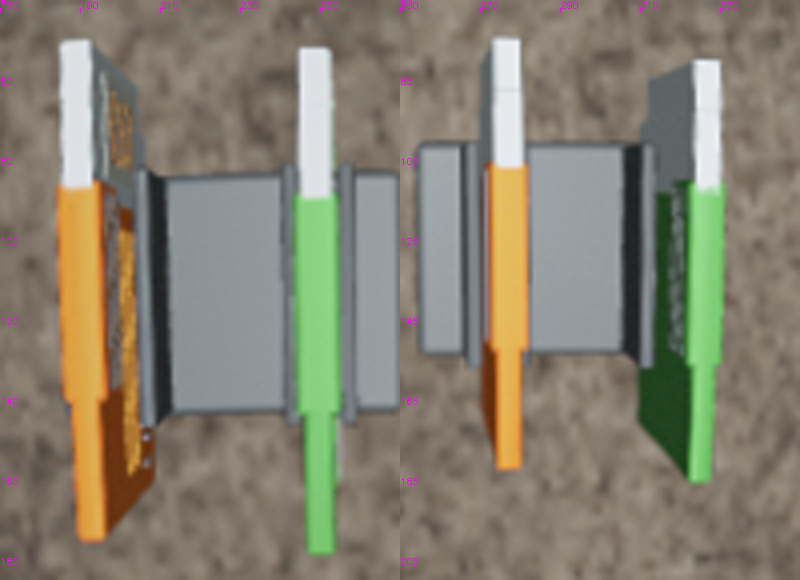

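```bash
cat > fit.py <<'E'
from h import *
L=lambda t:pickle.load(open(t+'.pkl','rb'))
d0,_=pickle.load(open('cap0.pkl','rb'))
V={k:L(k) for k in('sA','sC','sD','cA','cC')};V['top']=(d0['top'],None);V['side']=(d0['side'],None)
# insert
M=np.array([[-3,50,70],[3,50,70],[-3,-50,70],[3,-50,70],[-4.5,-22,70],[4.5,-22,70]],float)
U={'cC':[(185.5,50),(193,50),(189.75,175.25),(196.25,175.25),(185.5,140.5),(196.75,140.5)],
   'cA':[(273.25,74.75),(280,74.75),(274,182.25),(280.25,182.25),(272.25,152.5),(282,152.5)]}
def W(p,X): return X@Ro.from_euler('z',p[3]).as_matrix().T+p[:3]
f=lambda p:np.concatenate([(proj(*V[k],W(p,M))-U[k]).ravel() for k in U])
r=least_squares(f,[465,297,8,-.09],loss='soft_l1');print('insert',r.x.round(3));print(f(r.x).round(1))
# slicer
s=.5**.5;B=np.array([[s,0,-s],[0,1,0],[s,0,s]])  # columns: bed x,y,z in slicer frame
def Wb(p,X): return (X@B.T+[0,0,160+p[3]])@Ro.from_euler('z',p[2]).as_matrix().T+[p[0],p[1],0]
def red(k):
    h=cv2.cvtColor(V[k][0]['img'],cv2.COLOR_RGB2HSV);m=((h[...,0]<8)|(h[...,0]>172))&(h[...,1]>150)&(h[...,2]>60)
    n,_,st,ce=cv2.connectedComponentsWithStats(m.astype(np.uint8));e=Wb([631,47.5,-.2,0],np.array([[0,0,-36.]]));u=proj(*V[k],e)[0]
    i=1+np.argmin([np.hypot(*(c-u))-.05*a for c,a in zip(ce[1:],st[1:,4])]);print(k,ce[i].round(1),st[i],u.round(1));return ce[i]
C={k:red(k) for k in('sA','sC','sD','top','side')}
E=np.array([[a,b,c] for a in(-3.5,3.5) for b in(-18,18) for c in(-33,-40)],float)
def cen(k,p):
    h=cv2.convexHull(proj(*V[k],Wb(p,E)).astype(np.float32));m=cv2.moments(h);return np.array([m['m10'],m['m01']])/m['m00']
def lip(p): # p[4]=lip top x, p[5]=half width, p[6]=end z
    return Wb(p,np.array([[p[4],p[5],-8],[p[4],p[5],p[6]],[p[4],-p[5],-8],[p[4],-p[5],p[6]]]))
UL={'sC':[(240,16.7),(281,33.3),(234.7,123.7),(271,123.7)],'sA':[(330.3,85),(351.7,91.3),(319,177),(341.7,171.3)]}
def g(p,parts=False):
    a=[2*(cen(k,p)-C[k]) for k in C]+[(proj(*V[k],lip(p))-UL[k]).ravel() for k in UL]
    return a if parts else np.concatenate(a+[[p[3]/2,(p[5]-41)/1.]])
r=least_squares(g,[631,47.5,-.2,0,7,41,-45],loss='soft_l1',diff_step=1e-4);print('slicer',r.x.round(3))
for a in g(r.x,1):print(a.round(1))
E
python3 fit.py
```

```text
insert [ 4.69760e+02  3.03059e+02  7.16800e+00 -1.08000e-01]
[-0.1  0.5 -0.1 -0.1 -0.4 -0.1  0.4 -0.3  0.2  0.2  0.  -0.2  0.2 -0.3
  0.1 -0.3 -0.2  0.1 -0.1 -0.   0.   0.3 -0.   0.3]
sA [332.3 129.9] [326 112  14  36 349] [333.5 131.2]
sC [256.6  75.7] [249  55  16  41 509] [257.7  76.8]
sD [352.1 153.3] [345 135  15  38 403] [353.2 154.6]
top [305.4 148.8] [299 146  14   6  54] [305.  147.7]
side [353.7 207.7] [348 202  12  14  48] [355.  207.7]
slicer [ 6.29662e+02  4.88830e+01 -2.05000e-01  4.89000e-01  8.57100e+00
  4.16970e+01 -5.25450e+01]
[0.  0.3]
[-0.5 -0.3]
[-0.2  0.2]
[-1.7 -1.4]
[ 1.2 -0.3]
[ 3.2  2.9 -0.8 -0.3 -0.8 -0.3  0.8  1.1]
[-0.5 -0.5 -0.   0.   0.4 -1.4  0.2  0.2]
```

```bash
cat > plan.py <<'E'
from h import *
INS=np.array([469.76,303.06,8.]);IY=-.108
SL=np.array([629.66,48.88,160.]);SY=-.205
s=.5**.5;B=np.array([[s,0,-s],[0,1,0],[s,0,s]])
RB=Ro.from_euler('z',SY).as_matrix()@B
RI=Ro.from_euler('z',IY).as_matrix()
def tool(R,p,zg=60.):
    "TCP pose that has the insert (pose R,p) gripped at its z=zg"
    return p+R[:,2]*(zg+47),eul(np.c_[R[:,1],R[:,0],-R[:,2]])
def bed(z,x=0,y=0): return SL+RB@np.array([x,y,z])
E
python3 - <<'E'
from plan import *
from rig import ctrl, cams
d0,_=pickle.load(open('cap0.pkl','rb'))
X=np.array([[a,b,c] for a in(-3,3) for b in(-50,19) for c in(70,0)])@RI.T+INS
for k in('top','side'):
    h=cv2.cvtColor(d0[k]['img'],cv2.COLOR_RGB2HSV);m=(abs(h[...,0].astype(int)-13)<5)&(h[...,1]>190)&(h[...,2]>110)
    n,_,st,ce=cv2.connectedComponentsWithStats(m.astype(np.uint8));P=proj(d0[k],None,X)
    print(k,[q.tolist() for q in st[1:] if q[4]>25],P.min(0).round(1),np.ptp(P,0).round(1))
for R,p in((RI,INS+[0,0,80]),(RI,INS),(RB,bed(60)),(RB,bed(30)),(RB,bed(-45))):
    a=tool(R,p);q=ctrl.ik(*a);print(a[0].round(1),a[1].round(3),None if q is None else np.round(q,2))
E
```

```text
top [] [186.2 228.9] [31.1  7.9]
side [[205, 199, 11, 32, 129]] [201.5 188.4] [15.9 43.3]
[469.8 303.1 195. ] [3.142 0.    1.463] [-0.14  0.54 -0.75  1.81  0.44  0.97 -1.18]
[469.8 303.1 115. ] [3.142 0.    1.463] [-0.2   0.64 -0.67  1.88  0.53  0.81 -1.26]
[514.   72.9 278.1] [2.356 0.    1.366] [ 0.09  0.15 -0.67  2.33  1.52  0.6  -2.05]
[534.8  68.6 256.9] [2.356 0.    1.366] [-0.12  0.2  -0.41  2.34  1.64  0.56 -2.16]
[586.7  57.8 203.8] [2.356 0.    1.366] [-0.39  0.34 -0.01  2.32  2.    0.46 -2.5 ]
```

Run:
```python
from plan import *
from rig import ctrl, cams
p,o=tool(RI,INS)
ctrl.move_gripper(.33,10)
ctrl.move_pose(p+[0,0,70],o)
print(ctrl.move_linear(p,100,max_force=12), ctrl.read_state()['tool_pos'],p)
ctrl.move_gripper(0,45)
s=ctrl.read_state();print(s['gripper_width']*92,s['gripper_force'],s['wrist_force'],s['time'])
print(ctrl.move_linear(p+[0,0,90],90,max_force=25))
s=ctrl.read_state();print(s['gripper_width']*92,s['gripper_force'],s['wrist_force'],s['tool_pos'])
p,o=tool(RB,bed(40));ctrl.move_pose(p,o);ctrl.sleep(.3)
s=ctrl.read_state();print(s['gripper_width']*92,s['tool_pos'],p,s['eef_rot'],o,s['time'])
for n in('side','top','wrist'): snap(n,'g'+n)
S=lambda t:pickle.load(open(t+'.pkl','rb'))[0]['img']
def crop(t,x0,y0,w,h,k):
    a=cv2.resize(S(t)[y0:y0+h,x0:x0+w],None,fx=k,fy=k,interpolation=cv2.INTER_CUBIC).copy()
    for i in range(0,w,20): cv2.putText(a,str(x0+i),(i*k,8),0,.3,(255,0,255),1)
    for i in range(0,h,20): cv2.putText(a,str(y0+i),(0,i*k+4),0,.3,(255,0,255),1)
    return a
cv2.imwrite('pics/g.png',np.hstack([crop('gside',270,130,160,150,3),np.vstack([crop('gtop',260,100,100,75,3),cv2.resize(S('gwrist'),(300,225))])])[:,:,::-1])
```

```text
False [469.96294637 303.37612285 115.45548966] [469.76 303.06 115.  ]
8.761917820263243 44.999908804893494 [ 0.60565803 -0.92377916  3.94227905] 11.9667
False
8.731276835328103 44.99894678592682 [-0.77810212  0.2770635  -0.66396297] [469.54709219 302.77919174 204.38236317]
8.723618213660341 [528.16276518  70.57353366 263.7708673 ] [527.89180278  70.03972672 263.94469683] [ 2.35668629e+00 -3.21883206e-04  1.36624890e+00] [2.35619449e+00 2.22044605e-16 1.36579633e+00] 14.4917
```

View pics/g.png

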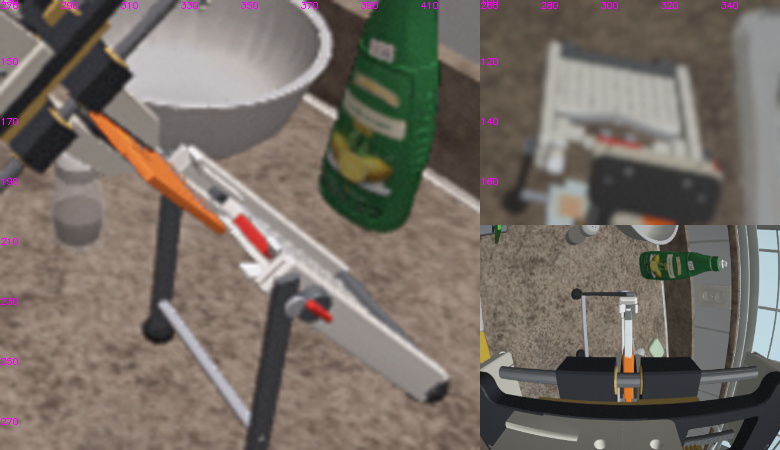

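Run:
```python
from plan import *
L=lambda t:pickle.load(open(t+'.pkl','rb'))
c,s=L('gside');T=Rm(s['eef_rot']);RI2=np.c_[T[:,1],T[:,0],-T[:,2]];p=np.array(s['tool_pos'])-RI2[:,2]*107
print('rel bed',((p-SL)@RB).round(2))
f=lambda X:np.array(X,float)@RI2.T+p
X=[[3,-50,0],[-3,-50,0],[3,-50,70],[-3,-50,70],[3,50,0],[-3,50,0],[3,50,70],[-3,50,70]]
Y=[[8.5,-41.7,-8],[8.5,41.7,-8],[8.5,-41.7,-52],[8.5,41.7,-52],[4.25,-52,0],[4.25,52,0]]
print('side ins',proj(c,s,f(X)).round(1).tolist(),'\nbed',proj(c,s,np.array(Y)@RB.T+SL).round(1).tolist())
w=L('gwrist')
print('wrist ins',proj(*w,f(X)).round(1).tolist(),'\nbed',proj(*w,np.array(Y)@RB.T+SL).round(1).tolist())
def crop(im,x0,y0,w,h,k):
    a=cv2.resize(im[y0:y0+h,x0:x0+w],None,fx=k,fy=k,interpolation=cv2.INTER_CUBIC).copy()
    for i in range(0,w,10): cv2.putText(a,str(x0+i),(i*k,8),0,.3,(255,0,255),1)
    for i in range(0,h,10): cv2.putText(a,str(y0+i),(0,i*k+4),0,.3,(255,0,255),1)
    return a
cv2.imwrite('pics/g2.png',np.hstack([crop(c['img'],295,160,65,90,6),crop(w[0]['img'],220,105,65,90,6)])[:,:,::-1])
```

```text
rel bed [-0.06  0.64 39.77]
side ins [[345.7, 205.5], [343.2, 208.0], [320.9, 187.3], [318.2, 190.1], [318.8, 173.8], [316.6, 176.2], [295.0, 155.7], [292.7, 158.2]] 
bed [[361.0, 211.7], [337.9, 185.5], [373.9, 221.3], [350.6, 195.2], [359.9, 215.2], [331.4, 182.3]]
wrist ins [[256.2, 273.5], [248.5, 273.5], [257.4, 335.1], [247.0, 335.1], [256.9, 143.6], [247.9, 143.5], [259.0, 162.0], [245.4, 162.0]] 
bed [[261.8, 239.0], [262.7, 147.6], [260.6, 221.3], [261.3, 141.8], [257.2, 253.0], [257.9, 136.2]]
```

View pics/g2.png

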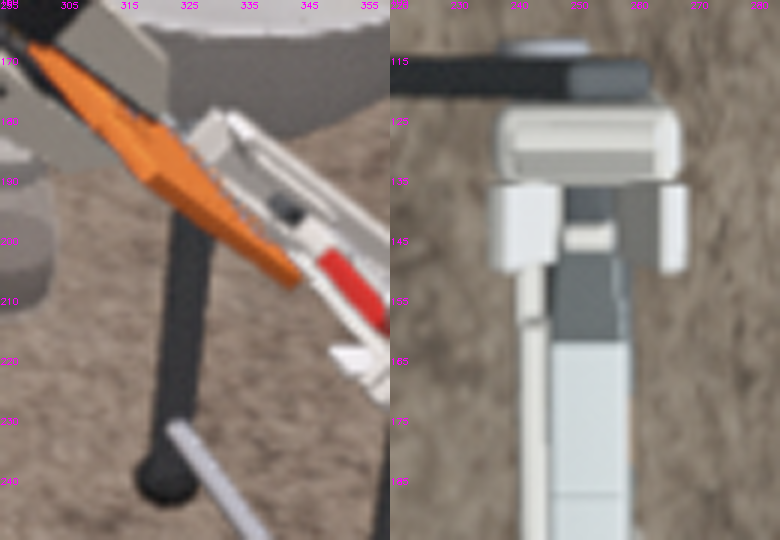

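```bash
cat > rep.py <<'E'
from plan import *
from rig import ctrl, cams
def rep(tag):
    s=ctrl.read_state();T=Rm(s['eef_rot']);R=np.c_[T[:,1],T[:,0],-T[:,2]];p=np.array(s['tool_pos'])-R[:,2]*107
    print(tag,'bed pos',((p-SL)@RB).round(2),'F bed',(np.array(s['wrist_force'])@RB).round(1),'M',(np.array(s['wrist_torque'])@RB).round(2),'w',round(s['gripper_width']*92,2),round(s['time'],1))
def go(z,x=0,y=0,rate=40,F=12):
    p,o=tool(RB,bed(z,x,y));r=ctrl.move_linear(p,rate,attitude=o,max_force=F);rep(f'{z} {r}');return r
E
python3 - <<'E'
from rep import *
rep('start')
for z in(10,-5,-15,-25,-31):
    if go(z,0,-.4): break
E
```

```text
start bed pos [-0.05  0.22 39.89] F bed [-0.1  0.2  0.4] M [-0.    0.81 -0.01] w 8.58 14.6
10 False bed pos [-0.03 -0.3  10.07] F bed [-1.  -0.4 -0.3] M [-0.    0.75 -0.  ] w 8.52 15.5
-5 False bed pos [-0.3  -0.49 -5.24] F bed [-0.3  0.5  0. ] M [-0.05  0.84 -0.02] w 8.82 16.1
-15 False bed pos [ -0.26  -0.53 -15.27] F bed [-0.5 -0.3 -0.3] M [-0.02  0.8  -0.  ] w 9.05 16.5
-25 False bed pos [ -0.28  -0.51 -25.28] F bed [-0.7  0.2 -0.4] M [-0.01  0.81  0.05] w 8.59 16.9
-31 False bed pos [ -0.17  -0.53 -31.25] F bed [-0.7  0.5 -0.3] M [ 0.01  0.82 -0.  ] w 8.56 17.2
```

Run:
```python
from rep import *
for z in(-36,-40,-43):
    if go(z,0,-.4,25,15): break
else:
    go(-50,0,-.4,10,18)
ctrl.sleep(.5);rep('hold')
```

```text
-36 False bed pos [ -0.07  -0.3  -36.03] F bed [-0.5 -0.6  3.5] M [ 0.01  0.84 -0.04] w 8.87 17.5
-40 False bed pos [-1.000e-02 -3.100e-01 -4.005e+01] F bed [-0.4 -0.   5.7] M [0.01 0.84 0.01] w 8.42 17.8
-43 False bed pos [-2.000e-02 -3.200e-01 -4.307e+01] F bed [-0.5  0.3  6.4] M [-0.01  0.85 -0.02] w 8.93 18.1
-50 True bed pos [ -0.21  -0.25 -44.15] F bed [ 1.4 -0.2  7.5] M [-0.14  0.4   0.02] w 8.74 18.4
hold bed pos [ -0.19  -0.28 -44.15] F bed [ 0.9 -1.   6.2] M [-0.12  0.44  0.01] w 8.5 18.9
```

Run:
```python
from rep import *
for z in(-44.5,-45,-45.5,-46):
    r=go(z,-.1,-.3,5,30);ctrl.sleep(.3);rep('  held')
    s=ctrl.read_state()
    if r or (np.array(s['wrist_force'])@RB)[2]>16: break
snap('side','e');snap('wrist','ew')
```

```text
-44.5 False bed pos [-2.000e-02 -3.900e-01 -4.426e+01] F bed [ 0.3 -1.7 11.3] M [-0.15  0.83 -0.04] w 8.44 19.3
  held bed pos [-2.000e-02 -4.100e-01 -4.426e+01] F bed [ 0.2 -1.9 10.8] M [-0.17  0.87 -0.05] w 8.81 19.6
-45 False bed pos [-1.000e-02 -2.900e-01 -4.429e+01] F bed [ 0.3 -2.4 20.2] M [-0.5   0.8  -0.04] w 8.56 19.8
  held bed pos [ -0.07  -0.36 -44.29] F bed [-0.9 -3.  20.3] M [-0.45  0.85 -0.03] w 8.67 20.1
```

Run:
```python
from h import *
a=pickle.load(open('e.pkl','rb'))[0]['img'][150:260,300:400];b=pickle.load(open('ew.pkl','rb'))[0]['img'][90:200,200:300]
cv2.imwrite('pics/e.png',cv2.resize(np.hstack([a,b]),None,fx=4,fy=4,interpolation=cv2.INTER_CUBIC)[:,:,::-1])
```

```text
(no output)
```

View pics/e.png

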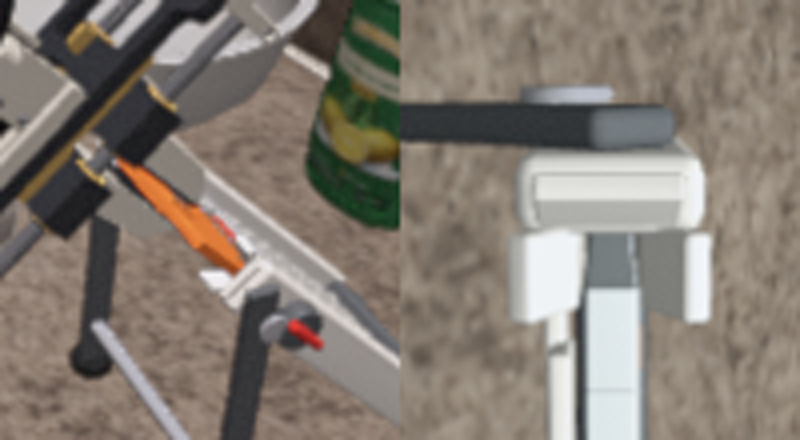

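The side and wrist pictures show both ends of the insert between the lips, label face up. It sits against a hard stop with a 20 N push held, so I'm handing the job in.

```bash
python3 -c "
from rep import *
rep('final');print(ctrl.close_job())"
```

```text
final bed pos [-3.000e-02 -3.400e-01 -4.429e+01] F bed [-0.8 -3.3 20.2] M [-0.45  0.77  0.01] w 8.68 20.2
the job is handed in; nothing more can be done
None
```

The orange insert is in the slicer, label up, and pushed against the hard stop with the sprung ejector compressed; the arm is still gripping it and pressing with about 20 N, and I handed the job in at 20.2 s without touching the green insert, the peeler or the salt shaker.

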